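# Seat the basket hub in the rocking stand

## Task

Lift the wooden stake hub by its knob out of its storage block, set its tapered foot into the matching steel cup of the rocking stand, and press it home firmly, with about 15 N and never more than 25 N, for a second while the cup stands roughly upright; the cup's height setting is not known exactly, so feel for the seat. Then, keeping the hub lightly pressed into the cup, rock both about ten degrees away from the robot and then about ten degrees towards it to check that they rock free. Leave them upright with the hub still seated, let go, and do not disturb the basket, tumbler, cutters or screwdriver.

Things in the scene. Friction and masses are not known exactly. Their poses are not given: they have to be found in the camera images.
- hub_grip (a point): Grip point on the axis of the knob of the loose, round, pale wooden stake hub (0.2 to 0.42 kg), 24 mm below the knob's top, 28 mm above the collar, 86 mm above the hub's tip. The knob is straight, 30 mm across, 58 to 110 mm above the tip. z is the hub's axis, up out of the knob. At the start the hub hangs by its collar in the storage block.
- hub_tip (a point): Centre of the hub's small lower end face, 86 mm below hub_grip on the same axis, z up along it. Above it: tapered foot 20 mm across at the tip widening evenly to 52 mm at 44 mm height, a 6 mm straight land, then a flat collar 90 mm across from 50 to 58 mm above the tip, ringed with small dark stake holes, then the knob.
- hub: The stake hub itself, origin the same point as hub_tip.
- block: Fixed square pale wooden storage block, 100 x 100 x 58 mm high, with a 57 mm wide through hole in the middle of its top from which the hub hangs by its collar with play; origin at the centre of its underside. It may stand to the left or the right of the robot.
- stand: Fixed dark steel stand: base plate 150 x 130 x 12 mm, two cheeks (34 mm wide, 12 mm thick, centred 50 mm either side along its y axis, tops 60 mm above the table) carrying a dark ring (68 mm across) that rocks and holds the steel cup. Origin at the centre of the underside. Its x axis points away from the robot (within 25 degrees), its y axis is parallel to the pivot.
- pivot (a point): Point on the pivot axis of the cup, midway between the cheeks, 44 mm above the table; fixed; the pivot runs along its y axis.
- rocker (a joint): Rocking angle of the cup (rad): 0 upright, positive when its mouth tips away from the robot (along the stand's +x), negative towards it; stops at -0.28 and +0.28. A friction pivot (0.12 N m, some 1.2 N at the knob); it stays where it is left and starts up to 0.08 off upright.
- cup_mouth (a point): Centre of the steel cup's rim, nominally 28 mm above the pivot; z is the cup's axis, out of the cup. The cup is screwed up to 7 mm higher or lower along its axis (firm, not measured here). The bore is a taper matching the hub's foot, 50 mm wide at the rim (63 mm outside). With the hub seated its collar stands about 9 mm clear of the real rim: the taper stops it.
- cup_seat (a point): Point on the cup's axis, 13 mm below the pivot, z along that axis. Nominal place of hub_tip when the hub is seated; the real seat is up to 7 mm higher or lower along z, and has to be felt.
- basket: Bystander: small woven cane basket, 160 mm across, 55 mm high, origin at its underside.
- tumbler: Bystander: clear plastic tumbler, 66 mm across, 80 mm high, origin at its underside.
- cutters: Bystander: red-handled side cutters lying flat, about 155 mm long, origin at the table.
- screwdriver: Bystander: black-handled screwdriver lying flat, about 200 mm long, origin at the table.
Mind the look-alikes: they are no part of the job. What is shaped like the hub but pink or purple is not meant.

How it is judged:
By the outcome, as a careful person would: the job done as asked, in the order asked, and still so for the second after the job is handed in, with the robot touching nothing.
It also fails if it takes over 64 s, if anything falls off the work surface, if the arm or the gripper's body presses on something with over 40 N, if the wrist force passes 120 N, or if a joint passes its speed limit or range.

## Robot

A 6-joint arm with a two-finger parallel gripper is mounted at the origin on the work surface. World frame = base frame: x ahead of the robot, y to its left, z up, the work surface at z = 0. Lengths are in mm, angles in rad, forces in N, time in s.
With the tool pointing down it reaches from about 275 to 750 mm from the base axis. Payload 10.2 kg.
Tool frame: the origin (TCP) lies at the very end of the fingers, on their centre line; the grasp point (between the pads) lies 19 mm behind it (ctrl.hold_point_z is the distance from the TCP to the grasp point, in mm); z points along the fingers, y is the direction in which the jaws open and shut (so a half turn about z gives the same grasp; the last joint's range is limited). The gripper opens to 85 mm and grips with 20 to 120 N. Pads are 22 mm wide; open, the fingers measure 114 mm over their backs; the gripper's body (76 mm by 85 mm) begins 54 mm behind the grasp point. The pads swing forward as they close: fully open they stand 13 mm farther back than shut.
Start: joints at [0.933, 0.313, 1.498, -0, 1.331, -0.223], TCP at [211.592, 480.479, 231.294] pointing down, gripper open.
Joint ranges: [-2.94, 2.94], [-0.97, 2.17], [0.19, 2.56], [-1.23, 4.37], [0.02, 3.11], [-2.88, 2.88]. Speed limits (rad/s): [2.39, 2.39, 3.01, 3.14, 3.14, 3.14].

## Interface

Orientations are given as a unit quaternion [w, x, y, z].
In Python, from rig import readout, cams, workorder, spotter, ctrl gives the robot as it stands.
- The arm moves only by the tool step_arm, never from a script. Its argument "plan" is text: rows parted by semicolons, each of 5 numbers parted by spaces: the shift along the tool's x, y, z in cm, then the turn about the tool's z in degrees, then the opening in per cent of the stroke, from 0 (shut) to 100 (fully open). In form: x y z twist gripper; .... A call has 1 to 10 rows; each row is the pose to reach, as a shift and turn from the pose commanded when the call began, along the tool's axes at that moment; what a row does not reach only later rows make up. A row lasts 1/10 s, in which the tool goes at most 50 mm and 8.59 degrees, less where a joint would pass 70% of its speed; a pose out of reach is approached as far as the arm can. A call with a gripper value outside its range is refused whole. The fingers move at their own pace and stop on an object; "grip_force" is the grip in N (left out, the last holds). Time passes only in rows, so rows that repeat a pose let the fingers close. It gives the time, the measured TCP pose, the force and the opening at its end, in the units of the state.
- readout.sense(): the state, without advancing time (a new reading comes with each control period).
- cams.capture(name): name is "side" or "top" or "wrist"; returns (picture, depth): 480x640x3 uint8, red, green, blue; 480x640 float32, mm along the optical axis (not along the pixel's ray), 0 where there is no reading.
- cams.camera_info(name): a dict with "vfov" (degrees; the focal length in pixels is half the picture's height over the tangent of half this angle, whatever the lens; pixels are square), "cx", "cy" (the principal point, pixels), "rvec" (rotation vector, rad) and "tvec" (3), from world to camera coordinates, as OpenCV has them. Camera axes: x right, y down, z forward; pixel columns grow to the right and rows downward; lengths in mm; the calibration is good to about 2 mm. A picture is of the moment at which its call begins: read the wrist's pose just before it. camera_info takes no time and is no camera call; for the wrist camera it gives the pose at the moment of the call.
- workorder.finish_job(): hands the job in, once; it reports no verdict.
Trained networks look in the newest picture that a camera, given by its name, has taken for a name from the list of things; names that differ only in an ending like _2 or _b are one class to them, and where a whole thing is asked for, a point or a joint stands for the part that bears it (a point fixed in the world has none). Each returns a list of dicts, best first, with "conf" (0 to 1); they miss things now and then, are a little off and sometimes report something else, mostly with a low value. They report only what shows in the picture. A call takes as long as a camera call. They do not tell look-alikes from the thing itself.
- spotter.regions_of(camera, target): "pixels" (480x640 bool, what is visible of it) and "extent" ([centre column, centre row, width, height] in pixels, round what is visible of it).
The state is a dict: "time_s": time; "joints": joint angles; "dq": joint speeds; "tau": joint torques, N m; "eef_pos": TCP position; "ee_rot": TCP orientation; "force": force on the tool from outside, world axes, zero at the start; "wrist_torque": the same for the moment, N m; "grip_width": opening from 0.0 (shut) to 1.0 (fully open).
Only numpy, scipy, OpenCV 4.12 (cv2) and the standard library are available. Lean on these libraries where they do the work, as an engineer would, in place of code of your own. Each camera call takes 0.05 s, during which the arm holds its last target. There are 200 camera calls.

## Working session

There is one attempt and no reset: what is moved stays moved. The work goes in short steps, Python scripts to look and compute and a tool call to move; the robot and the scene stay as the last step left them, time stands still between calls to the robot, and variables do not carry over. Pictures are saved under pics/ and viewed, about 8 in all and at most 12, crops included, and the job is handed in when it is done.

Besides the shell and the picture viewer there is one more tool, called after "Request:" by a JSON object that holds its "method" and its "body", one argument or row to a line. step_arm: Moves the arm, as the interface text tells. Its arguments: {"type":"object","properties":{"plan":{"type":"string"},"grip_force":{"type":"number"}},"required":["plan"]}

```bash
mkdir -p pics; cat > h.py <<'E'
import numpy as np, cv2
from rig import readout, cams, workorder, spotter, ctrl
def cam(n):
    i=cams.camera_info(n); f=240/np.tan(np.radians(i["vfov"])/2)
    R=cv2.Rodrigues(np.array(i["rvec"],float))[0]; return f,i["cx"],i["cy"],R,np.array(i["tvec"],float).ravel()
def cloud(n,d,c=None):
    f,cx,cy,R,t=c or cam(n); v,u=np.mgrid[:480,:640]
    P=np.stack([(u-cx)/f*d,(v-cy)/f*d,d],-1); W=(P-t)@R; W[d<=0]=np.nan; return W
def proj(n,p,c=None):
    f,cx,cy,R,t=c or cam(n); q=R@np.array(p,float)+t; return q[:2]/q[2]*f+[cx,cy]
def save(n,im): cv2.imwrite("pics/"+n,im[:,:,::-1])
E
python3 - <<'E'
from h import *
s=readout.sense();print({k:np.round(v,3) for k,v in s.items()}, ctrl.hold_point_z)
ims=[]
for n in ("top","side"):
    im,d=cams.capture(n);W=cloud(n,d);np.save(n,W);np.save(n+"im",im)
    save(n+"0.png",im)
    f,cx,cy,R,t=cam(n);print(n,f,"cam at",-R.T@t)
    for g in ("hub","block","stand","rocker","basket","tumbler","cutters","screwdriver"):
        for r in spotter.regions_of(n,g)[:3]:
            p=W[r["pixels"]]; p=p[~np.isnan(p[:,0])]
            print(g,round(r["conf"],2),np.round(r["extent"]),np.round(np.median(p,0)) if len(p) else None,np.round(np.percentile(p,[3,97],axis=0)).tolist() if len(p) else None)
E
```

```text
{'time_s': np.float64(0.0), 'joints': array([ 0.933,  0.313,  1.498,  0.   ,  1.331, -0.223]), 'dq': array([ 0.   , -0.001, -0.001, -0.001, -0.002, -0.001]), 'tau': array([-1.0000e-03, -4.1227e+01, -2.5973e+01, -0.0000e+00,  4.0000e-03,
        0.0000e+00]), 'eef_pos': array([211.43 , 480.252, 230.721]), 'ee_rot': array([-0.   ,  0.206,  0.979, -0.001]), 'force': array([ 0.108, -0.141, -0.066]), 'wrist_torque': array([-0.022, -0.042, -0.016]), 'grip_width': np.float64(1.003)} 18.700000000000003
top 455.0505621166949 cam at [452.16909926  60.65811226 894.94109881]
hub 0.83 [236. 262.  48.  49.] [563. 191.  66.] [[527.0, 155.0, 60.0], [606.0, 233.0, 118.0]]
hub 0.78 [151. 322.  49.  53.] [457. 331.  58.] [[419.0, 297.0, 55.0], [495.0, 376.0, 111.0]]
hub 0.66 [130. 241.  48.  50.] [598. 379.  58.] [[563.0, 346.0, 54.0], [641.0, 425.0, 110.0]]
block 0.69 [235. 263.  56.  59.] [542. 170.  57.] [[516.0, 144.0, 7.0], [615.0, 241.0, 60.0]]
stand 0.72 [448. 310.  83.  91.] [ 487. -210.   12.] [[416.0, -278.0, 8.0], [558.0, -152.0, 75.0]]
rocker 0.95 [456. 311.  51.  36.] [ 489. -217.   55.] [
[... 883 characters left out ...]
 74.0]]
rocker 0.94 [277. 381.  44.  55.] [ 487. -219.   53.] [[459.0, -251.0, 33.0], [517.0, -194.0, 76.0]]
basket 0.37 [357. 216.  60.  30.] [710. 234.   7.] [[642.0, 204.0, -3.0], [775.0, 290.0, 11.0]]
tumbler 0.83 [443. 383.  50.  64.] [ 734. -246.   51.] [[702.0, -279.0, 1.0], [761.0, -219.0, 78.0]]
tumbler 0.74 [277. 405. 114. 110.] [ 485. -237.   11.] [[416.0, -288.0, 4.0], [560.0, -162.0, 74.0]]
tumbler 0.47 [298. 210.  43.  43.] [563. 182.  64.] [[527.0, 150.0, 57.0], [603.0, 226.0, 116.0]]
cutters 0.87 [358. 215.  57.  26.] [713. 235.   7.] [[645.0, 206.0, -1.0], [780.0, 290.0, 11.0]]
screwdriver 0.96 [284. 304. 101.  22.] [481. -22.  18.] [[429.0, -31.0, 4.0], [603.0, -6.0, 24.0]]
```

View pics/top0.png

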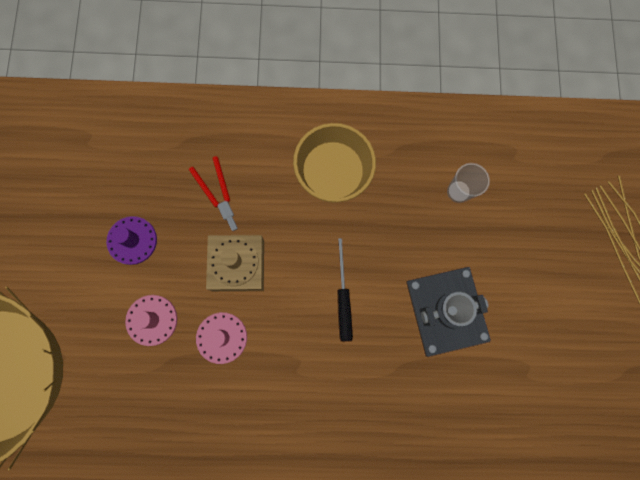

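View pics/side0.png

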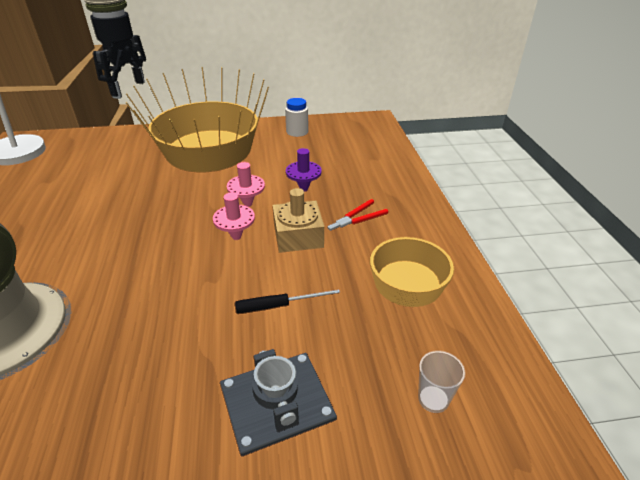

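Candidates in the top picture are purple (131,240), pink (151,320), pink (221,338) and pale wood in the block (235,262). By the description I choose the pale one. Next I'll measure precisely and check with a close crop.

```bash
cat >> h.py <<'E'
from scipy.optimize import least_squares
def circ(p):
    r=least_squares(lambda q:np.hypot(p[:,0]-q[0],p[:,1]-q[1])-q[2],[*p[:,:2].mean(0),20],loss="soft_l1"); return r.x
def box(W,c,r,z0,z1):
    m=(np.hypot(W[...,0]-c[0],W[...,1]-c[1])<r)&(W[...,2]>z0)&(W[...,2]<z1); return m
def delta(dw):  # world mm -> tool cm
    from scipy.spatial.transform import Rotation as Ro
    q=readout.sense()["ee_rot"]; return Ro.from_quat([q[1],q[2],q[3],q[0]]).inv().apply(dw)/10
def yaw():
    from scipy.spatial.transform import Rotation as Ro
    q=readout.sense()["ee_rot"]; y=Ro.from_quat([q[1],q[2],q[3],q[0]]).as_matrix()[:,1]; return np.degrees(np.arctan2(y[1],y[0]))
E
python3 - <<'E'
from h import *
for n in ("top","side"):
    W=np.load(n+".npy"); im=np.load(n+"im.npy")
    m=box(W,(563,190),70,100,130); p=W[m]; print(n,"knob top",len(p),p.mean(0).round(1),circ(p).round(1),np.percentile(p[:,2],[50,95]).round(1))
    m=box(W,(563,190),50,61,75); p=W[m]; (c,wh,a)=cv2.minAreaRect(p[:,:2].astype(np.float32)); print("collar",len(p),np.round(c,1),np.round(wh,1),np.median(p[:,2]).round(1))
    m=box(W,(563,190),80,52,60.5); p=W[m]; print("block top",np.round(cv2.minAreaRect(p[:,:2].astype(np.float32))[0],1),np.median(p[:,2]))
    m=box(W,(488,-217),105,7,17); p=W[m]; print("plate",cv2.minAreaRect(p[:,:2].astype(np.float32)),np.median(p[:,2]))
    m=box(W,(488,-217),43,66,90); p=W[m]; print("rim",len(p),circ(p).round(1),p.mean(0).round(1),np.percentile(p[:,2],[5,50,90]).round(1))
    A=np.c_[p[:,:2]-p[:,:2].mean(0),np.ones(len(p))]; print("rim plane",np.linalg.lstsq(A,p[:,2],rcond=None)[0].round(3))
    m=box(W,(488,-217),75,53,66)&~box(W,(488,-217),38,0,99); p=W[m]
    for sg in (1,-1):
        q=p[(p[:,1]+217)*sg>0]; print("cheek",len(q),q.mean(0).round(1) if len(q) else 0)
    crops=[]
im=np.load("topim.npy");s=np.load("sideim.npy")
c1=cv2.resize(s[150:270,230:350],(400,400),interpolation=3);c2=cv2.resize(s[340:460,215:335],(400,400),interpolation=3)
save("crop1.png",np.hstack([c1,c2])); print("yaw",yaw())
print("top cam ok delta to above hub",delta([563-211,190-480,0]))
E
```

```text
top knob top 267 [566.3 193.5 116.5] [566.2 193.5  11.1] [117.4 119.9]
collar 1552 [566.3 194.3] [88.8 89.2] 65.6
block top [567.1 195. ] 57.42264815560769
plate ((488.44195556640625, -217.09564208984375), (149.81723022460938, 130.5459442138672), 14.207128524780273) 11.01405665252291
rim 459 [ 489.8 -215.8   26.4] [ 490.3 -220.5   73.5] [67.  74.2 77.3]
rim plane [-4.7000e-02  2.8000e-02  7.3502e+01]
cheek 140 [ 475.9 -167.5   58.2]
cheek 138 [ 500.5 -265.1   58.1]
side knob top 170 [565.2 188.  111.5] [565.3 191.3  12.2] [114.2 116.6]
collar 663 [565.6 190.4] [85.5 87.8] 63.5
block top [565.4 192.9] 55.533419639860824
plate ((487.6681823730469, -219.2187957763672), (149.80703735351562, 131.16429138183594), 14.362902641296387) 9.782188182619166
rim 622 [ 488.9 -220.1   26.9] [ 488.4 -215.8   72.5] [67.  73.2 75.6]
rim plane [-3.3000e-02 -3.6000e-02  7.2535e+01]
cheek 158 [ 474.8 -171.3   57.2]
cheek 220 [ 499.9 -268.5   57.1]
yaw 66.2348139513528
top cam ok delta to above hub [-4.39018944e+01 -1.23557138e+01  5.96314703e-04]
```

View pics/crop1.png

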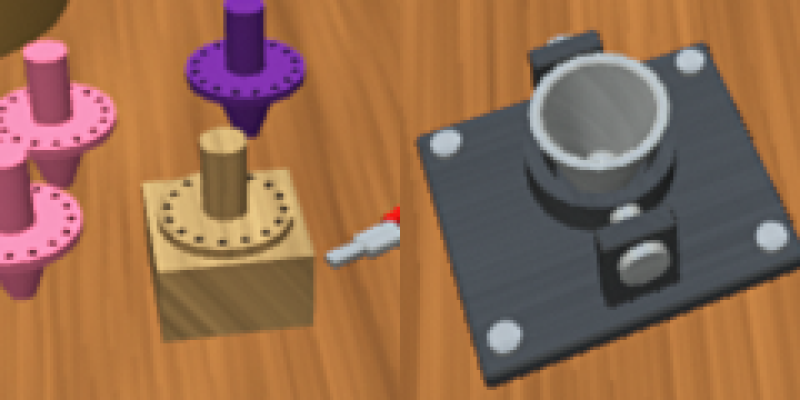

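The crop confirms the pale wooden hub in its block (left half, about (225,190)). The stand is clear, with the cup roughly upright. Next I move above the hub and start twisting to line the jaws up with the pivot axis.

Request:
{"method": "step_arm", "body": {
  "plan": "-4.4 -1.2 0 8 100; -8.8 -2.4 0 16 100; -13.2 -3.6 0 24 100; -17.6 -4.8 0 32 100; -22 -6 0 40 100; -26.4 -7.2 0 48 100; -30.8 -8.4 0 56 100; -35.2 -9.6 0 64 100; -39.6 -10.8 0 72 100; -44 -12 0 80 100"
}}

```text
time_s: 1.9
eef_pos: [567.2, 191.9, 231.3]
ee_rot: [0.0, 0.789, 0.615, 0.0]
force: [0.8, 0.1, 0.3]
grip_width: 1.002
```

Request:
{"method": "step_arm", "body": {
  "plan": "0 0 0 8 100; 0 0 0 16 100; 0 0 0 24 100; 0 0 0 32 100; 0 0 0 40 100; 0 0 0 48 100; 0 0 0 56 100; 0 0 0 62 100; 0 0 0 62 100; 0 0 0 62 100"
}}

```text
time_s: 2.9
eef_pos: [565.9, 193.3, 231.2]
ee_rot: [-0.0, 0.992, 0.125, -0.0]
force: [0.4, 0.8, 0.4]
grip_width: 1.001
```

```bash
python3 - <<'E'
from h import *
s=readout.sense();print(s["eef_pos"].round(1),s["joints"].round(2),s["force"].round(2),"yaw",yaw())
c=cam("wrist");im,d=cams.capture("wrist");W=cloud("wrist",d,c);save("w1.png",im)
m=box(W,(566,193),40,100,130);p=W[m];print("knob",len(p),circ(p).round(1) if len(p)>5 else 0,p.mean(0).round(1))
m=box(W,(566,193),50,61,75); p=W[m]; print("collar",cv2.minAreaRect(p[:,:2].astype(np.float32)) if len(p)>5 else 0,len(p),np.median(p[:,2]))
print(spotter.regions_of("wrist","hub")[:1])
E
```

```text
[565.9 193.3 231.2] [0.13 0.48 1.26 0.   1.4  1.45] [0.44 0.76 0.39] yaw -75.60375907910915
knob 1556 [567.7 194.   11.3] [567.8 194.1 116.6]
collar ((566.0391845703125, 193.7463836669922), (89.55899047851562, 89.25955200195312), 37.86194610595703) 6913 65.93859591046815
[{'extent': [142.8, 285.2, 101.3, 90.1], 'conf': 0.97, 'pixels': array([[False, False, False, ..., False, False, False],
       [False, False, False, ..., False, False, False],
       [False, False, False, ..., False, False, False],
       ...,
       [False, False, False, ..., False, False, False],
       [False, False, False, ..., False, False, False],
       [False, False, False, ..., False, False, False]], shape=(480, 640))}]
```

View pics/w1.png

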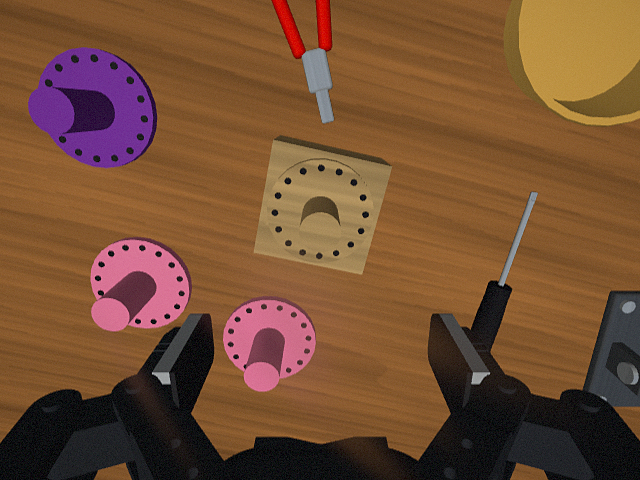

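The wrist view shows the target hub at (320,210), centred between the jaws and within 1 mm of the TCP. I descend and grip.

Request:
{"method": "step_arm", "body": {
  "plan": "0 0 3 0 100; 0 0 6 0 100; 0 0 9 0 100; 0 0 11 0 100; 0 0 13 0 100; 0.1 0 14 0 100; 0.1 0 15 0 100; 0.1 0 15.5 0 100; 0.1 0 15.5 0 100; 0.1 0 15.5 0 100"
}}

```text
time_s: 4.0
eef_pos: [567.2, 193.7, 76.9]
ee_rot: [-0.0, 0.992, 0.124, 0.001]
force: [0.3, -0.0, 0.2]
grip_width: 1.0
```

Request:
{"method": "step_arm", "body": {
  "plan": "0 0 0 0 20; 0 0 0 0 20; 0 0 0 0 20; 0 0 0 0 20; 0 0 0 0 20; 0 0 0 0 20; 0 0 0 0 20; 0 0 0 0 20; 0 0 0 0 20; 0 0 0 0 20",
  "grip_force": 40
}}

```text
time_s: 5.0
eef_pos: [567.1, 193.6, 76.6]
ee_rot: [0.0, 0.992, 0.124, 0.0]
force: [-1.3, -0.3, 5.6]
grip_width: 0.337
```

Request:
{"method": "step_arm", "body": {
  "plan": "0 0 -0.5 0 20; 0 0 -1 0 20; 0 0 -2 0 20; 0 0 -3 0 20; 0 0 -4 0 20; 0 0 -6 0 20; 0 0 -8 0 20; 0 0 -10 0 20; 0 0 -12 0 20; 0 0 -12 0 20"
}}

```text
time_s: 6.0
eef_pos: [567.9, 193.8, 199.6]
ee_rot: [-0.0, 0.992, 0.124, 0.003]
force: [-0.3, 0.3, -2.7]
grip_width: 0.338
```

```bash
python3 - <<'E'
from h import *
s=readout.sense();print(s["eef_pos"].round(1),s["joints"].round(2),s["force"].round(2),s["wrist_torque"].round(3),s["grip_width"],"yaw",yaw())
im,d=cams.capture("side");W=cloud("side",d)
r=spotter.regions_of("side","hub")
for q in r[:4]: print(q["conf"],q["extent"])
u,v=proj("side",[567,194,160]);u,v=int(u),int(v);save("s2.png",cv2.resize(im[max(0,v-75):v+75,u-75:u+75],(450,450)))
p=s["eef_pos"];print("delta to stand", delta([488-p[0],-218.2-p[1],0]))
E
```

```text
[567.9 193.8 199.6] [ 0.13  0.5   1.31 -0.    1.33  1.46] [-0.32  0.35 -2.67] [ 0.051  0.031 -0.026] 0.3378467445516519 yaw -75.76018916580539
0.96 [235.4, 216.3, 44.2, 45.3]
0.84 [297.1, 162.6, 43.6, 54.1]
0.83 [245.9, 184.6, 37.7, 45.9]
delta to stand [-1.78801501e+01  3.79663954e+01  4.51190979e-04]
```

View pics/s2.png

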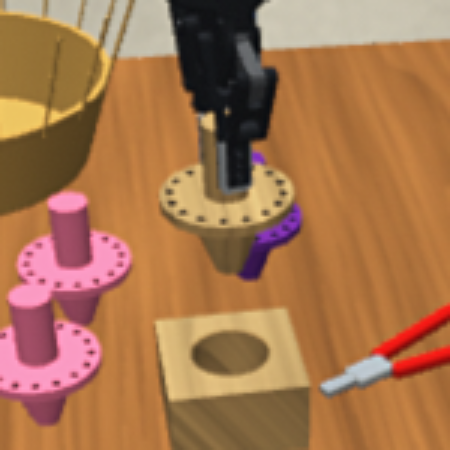

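The pale hub hangs upright in the jaws, clear of the block (hub at about (228,200) in the crop). I carry it over the cup.

Request:
{"method": "step_arm", "body": {
  "plan": "-1 2.1 0 0 20; -3 6.3 0 0 20; -5 10.6 0 0 20; -7 14.9 0 0 20; -9 19.1 0 0 20; -11 23.4 0 0 20; -13 27.6 0 0 20; -15 31.8 0 0 20; -16.6 35.2 0 0 20; -17.9 38 0 0 20"
}}

```text
time_s: 7.1
eef_pos: [485.6, -220.6, 195.0]
ee_rot: [-0.001, 0.992, 0.123, -0.001]
force: [-0.1, 0.1, -2.9]
grip_width: 0.342
```

Request:
{"method": "step_arm", "body": {
  "plan": "0 0 0 0 20; 0 0 0 0 20; 0 0 0 0 20"
}}

```text
time_s: 7.4
eef_pos: [486.8, -217.7, 195.7]
ee_rot: [-0.001, 0.992, 0.124, -0.0]
force: [0.5, 0.8, -3.0]
grip_width: 0.341
```

```bash
python3 - <<'E'
from h import *
s=readout.sense();print(s["eef_pos"].round(1),s["joints"].round(2),s["force"].round(2),s["wrist_torque"].round(3),"yaw",yaw())
c=cam("wrist");im,d=cams.capture("wrist");W=cloud("wrist",d,c);save("w2.png",im);np.save("w2",W)
for r in spotter.regions_of("wrist","rocker")[:2]: print(r["conf"],r["extent"])
m=box(W,(488,-218),105,7,17); p=W[m]; print("plate",cv2.minAreaRect(p[:,:2].astype(np.float32)),np.median(p[:,2]))
m=box(W,(488,-218),75,55,63)&~box(W,(488,-218),39,0,99);p=W[m]
for sg in (1,-1):
    q=p[(p[:,1]+217)*sg>0]; print("cheek",len(q),q.mean(0).round(1) if len(q) else 0)
m=box(W,(488,-217),43,66,90); p=W[m]; print("rim",len(p),circ(p).round(1) if len(p)>5 else 0,np.percentile(p[:,2],[5,50,90]).round(1))
# hub tip/collar
m=box(W,s["eef_pos"],60,110,200)
p=W[m];print(len(p),np.histogram(p[:,2],bins=np.arange(110,201,5)) if len(p) else 0)
E
```

```text
[ 486.8 -217.7  195.7] [-0.64  0.36  1.53  0.    1.26  0.68] [ 0.49  0.76 -3.  ] [-0.013  0.081 -0.033] yaw -75.71395869093668
0.97 [325.0, 194.9, 112.7, 43.9]
plate ((523.2766723632812, -209.59251403808594), (76.11619567871094, 130.4647674560547), 14.306000709533691) 11.894927825584244
cheek 426 [ 482.1 -168.3   59.5]
cheek 461 [ 506.3 -265.6   59.3]
rim 821 [ 486.8 -218.9   28.9] [68.  75.1 76.2]
16639 (array([   0,    0,    0,    0,    0,    0,    0,    0,    0,    0,    0,
          0,    0,  224, 7550, 8143,  320,  402]), array([110, 115, 120, 125, 130, 135, 140, 145, 150, 155, 160, 165, 170,
       175, 180, 185, 190, 195, 200]))
```

View pics/w2.png

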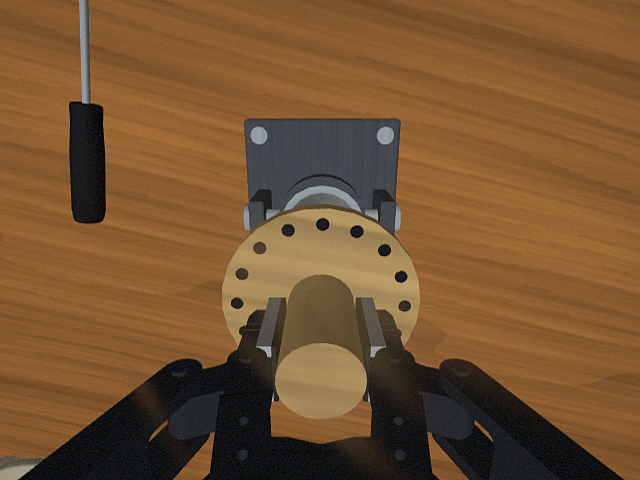

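The wrist view shows the hub held with its collar at about (320,290), directly over the cup, whose rim shows at (322,192). Next I fit the hub's actual position and tilt in the hand.

```bash
python3 - <<'E'
from h import *
W=np.load("w2.npy");e=[486.8,-217.7]
m=box(W,e,60,176,192);p=W[m]
A=np.c_[p[:,:2]-e,np.ones(len(p))]
for _ in range(4):
    k=np.linalg.lstsq(A,p[:,2],rcond=None)[0]; r=p[:,2]-A@k; ok=abs(r)<1.0; p,A=p[ok],A[ok]
print("plane",k.round(4),len(p))
# collar outer edge circle
far=[]
a=np.degrees(np.arctan2(p[:,1]-e[1],p[:,0]-e[0])); rr=np.hypot(p[:,0]-e[0],p[:,1]-e[1])
for b in range(-180,180,6):
    s=(a>=b)&(a<b+6)
    if s.sum()>20 and rr[s].max()>41: far.append(p[s][np.argsort(rr[s])[-3]])
far=np.array(far);print(len(far),circ(far).round(1))
ax=np.array([-k[0],-k[1],1]);c=circ(far);print("tip est",[c[0]-ax[0]*58,c[1]-ax[1]*58])
xs=np.array([np.cos(np.radians(14.3)),np.sin(np.radians(14.3))]);print("tilt along stand x",ax[:2]@xs,"y",ax[:2]@[-xs[1],xs[0]])
E
```

```text
plane [-5.400000e-03  1.000000e-04  1.851086e+02] 13012
39 [ 486.  -218.3   44.6]
tip est [np.float64(485.70657090820436), np.float64(-218.34298902627242)]
tilt along stand x 0.005186914752566343 y -0.0013777500854655347
```

Request:
{"method": "step_arm", "body": {
  "plan": "0.1 0 0 0 20; 0.1 0 2 0 20; 0.1 0 4 0 20; 0.1 0 5.5 0 20; 0.1 0 6.5 0 20; 0.1 0 7.2 0 20; 0.1 0 7.6 0 20; 0.1 0 8 0 20; 0.1 0 8 0 20; 0.1 0 8 0 20"
}}

```text
time_s: 8.5
eef_pos: [487.9, -218.6, 116.6]
ee_rot: [0.0, 0.992, 0.124, 0.0]
force: [-0.7, 0.2, -2.4]
grip_width: 0.345
```

Request:
{"method": "step_arm", "body": {
  "plan": "0.05 0 0.2 0 20; 0.05 0 0.4 0 20; 0.05 0 0.6 0 20; 0.05 0 0.8 0 20; 0.05 0 0.9 0 20; 0.05 0 0.9 0 20"
}}

```text
time_s: 9.1
eef_pos: [488.6, -218.4, 107.4]
ee_rot: [0.0, 0.992, 0.124, 0.0]
force: [2.9, 0.3, -2.0]
grip_width: 0.341
```

Request:
{"method": "step_arm", "body": {
  "plan": "0 0 0.1 0 20; 0 0 0.2 0 20; 0 0 0.2 0 20"
}}

```text
time_s: 9.4
eef_pos: [488.3, -218.4, 105.3]
ee_rot: [0.0, 0.992, 0.124, 0.0]
force: [2.1, 0.7, -0.3]
grip_width: 0.338
```

Request:
{"method": "step_arm", "body": {
  "plan": "0 0 0.1 0 20; 0 0 0.1 0 20; 0 0 0.1 0 20"
}}

```text
time_s: 9.7
eef_pos: [488.3, -218.3, 104.6]
ee_rot: [-0.0, 0.992, 0.124, 0.0]
force: [1.0, 2.5, 5.9]
grip_width: 0.342
```

Request:
{"method": "step_arm", "body": {
  "plan": "0 0 0.1 0 20; 0 0 0.1 0 20; 0 0 0.1 0 20"
}}

```text
time_s: 10.0
eef_pos: [488.6, -218.3, 104.5]
ee_rot: [0.0, 0.992, 0.124, 0.0]
force: [-0.5, 4.2, 12.9]
grip_width: 0.341
```

Request:
{"method": "step_arm", "body": {
  "plan": "0 -0.03 0.02 0 20; 0 -0.05 0.02 0 20; 0 -0.05 0.02 0 20; 0 -0.05 0.02 0 20"
}}

```text
time_s: 10.4
eef_pos: [488.5, -218.2, 104.4]
ee_rot: [0.001, 0.992, 0.124, 0.001]
force: [-0.6, 3.3, 13.2]
grip_width: 0.341
```

```bash
cat >> h.py <<'E'
def hubpose(tag):
    s=readout.sense();e=s["eef_pos"];print(e.round(1),s["force"].round(2),s["wrist_torque"].round(3),s["time_s"])
    c=cam("wrist");im,d=cams.capture("wrist");W=cloud("wrist",d,c);save(tag+".png",im)
    p=W[box(W,e,60,e[2]-22,e[2]-1)]; A=np.c_[p[:,:2]-e[:2],np.ones(len(p))]
    for t in (6,3,1.5,1,1):
        k=np.linalg.lstsq(A,p[:,2],rcond=None)[0]; ok=abs(p[:,2]-A@k)<t; p,A=p[ok],A[ok]
    a=np.degrees(np.arctan2(p[:,1]-e[1],p[:,0]-e[0])); rr=np.hypot(p[:,0]-e[0],p[:,1]-e[1]);far=[]
    for b in range(-180,180,6):
        m=(a>=b)&(a<b+6)
        if m.sum()>20 and rr[m].max()>38: far.append(p[m][np.argsort(rr[m])[-3]])
    c=circ(np.array(far)); xs=np.array([.969,.247])
    print("collar z at TCP axis %.1f (%.1f below TCP) tilt x %.4f y %.4f"%(k[2],e[2]-k[2],-k[:2]@xs,-k[:2]@[-xs[1],xs[0]]),"centre",c.round(1),len(p))
    p=W[box(W,(488,-218),43,66,e[2]-20)]
    if len(p)>20: print("rim",len(p),np.percentile(p[:,2],[50,90]).round(1),circ(p).round(1))
E
python3 -c "
from h import *
hubpose('w3')"
```

```text
[ 488.5 -218.2  104.4] [-0.64  3.27 13.24] [0.706 0.355 0.03 ] 10.4
collar z at TCP axis 93.9 (10.6 below TCP) tilt x 0.0011 y -0.0014 centre [ 487.5 -218.8   44.7] 13726
```

The hub is upright (tilt under 0.1°) and hasn't slipped in the pads. I hold the press for more than a second.

Request:
{"method": "step_arm", "body": {
  "plan": "0 -0.03 0.02 0 20; 0 -0.03 0.02 0 20; 0 -0.03 0.02 0 20; 0 -0.03 0.02 0 20; 0 -0.03 0.02 0 20; 0 -0.03 0.02 0 20; 0 -0.03 0.02 0 20; 0 -0.03 0.02 0 20; 0 -0.03 0.02 0 20; 0 -0.03 0.02 0 20"
}}

```text
time_s: 11.45
eef_pos: [488.5, -218.2, 104.4]
ee_rot: [0.001, 0.992, 0.124, 0.001]
force: [-1.1, 1.7, 14.9]
grip_width: 0.338
```

Request:
{"method": "step_arm", "body": {
  "plan": "0 0 0 0 20; 0 0 0 0 20; 0 0 0 0 20; 0 0 0 0 20; 0 0 0 0 20"
}}

```text
time_s: 11.95
eef_pos: [488.5, -218.2, 104.4]
ee_rot: [0.001, 0.992, 0.124, 0.001]
force: [-1.3, 2.5, 13.8]
grip_width: 0.337
```

Pressed at about 14–15 N for over a second. I ease to a light press and a light grip, so the knob can pivot in the pads, before rocking away.

Request:
{"method": "step_arm", "body": {
  "plan": "0 0 -0.05 0 20; 0 0 -0.1 0 20; 0 0 -0.1 0 20; 0 0 -0.1 0 20",
  "grip_force": 25
}}

```text
time_s: 12.35
eef_pos: [488.3, -218.1, 104.5]
ee_rot: [0.001, 0.992, 0.124, 0.0]
force: [0.6, -0.5, 7.1]
grip_width: 0.342
```

Request:
{"method": "step_arm", "body": {
  "plan": "0.15 0 0 0 20; 0.3 0 0.01 0 20; 0.45 0 0.01 0 20; 0.6 0 0.02 0 20; 0.6 0 0.02 0 20"
}}

```text
time_s: 12.85
eef_pos: [493.3, -216.8, 104.1]
ee_rot: [0.001, 0.992, 0.124, -0.001]
force: [-3.9, -1.4, 8.1]
grip_width: 0.34
```

Request:
{"method": "step_arm", "body": {
  "plan": "0.15 0 0.01 0 20; 0.3 0 0.03 0 20; 0.45 0 0.05 0 20; 0.6 0 0.07 0 20; 0.75 0 0.09 0 20; 0.85 0 0.1 0 20; 0.85 0 0.1 0 20; 0.85 0 0.1 0 20"
}}

```text
time_s: 13.65
eef_pos: [501.3, -214.7, 102.8]
ee_rot: [0.0, 0.992, 0.124, -0.001]
force: [-4.4, -2.4, 6.2]
grip_width: 0.34
```

```bash
python3 -c "
from h import *
hubpose('w4')
im,d=cams.capture('side');save('s4.png',cv2.resize(im[280:460,190:370],(540,540)))"
```

```text
[ 501.3 -214.7  102.8] [-4.45 -2.37  6.15] [-0.428  1.024 -0.042] 13.65
collar z at TCP axis 92.3 (10.5 below TCP) tilt x 0.1510 y 0.0005 centre [ 494.5 -217.    44.5] 12291
```

View pics/s4.png

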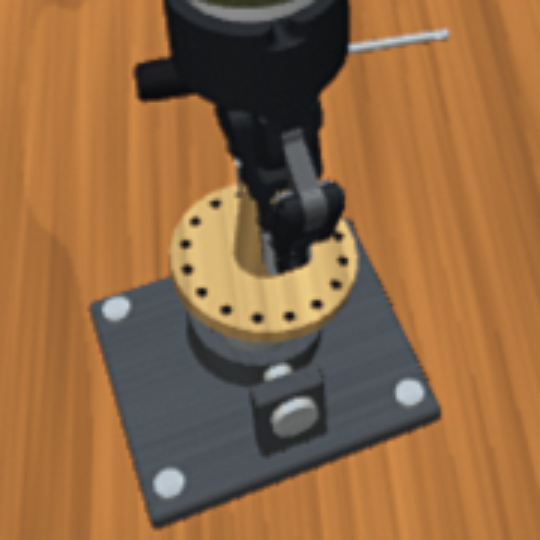

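The hub and cup tip together, with the collar at (262,265) and the cup still snug beneath it. Measured tilt is 0.151, so I go a little further to reach ten degrees or slightly more.

Request:
{"method": "step_arm", "body": {
  "plan": "0.1 0 0.02 0 20; 0.2 0 0.04 0 20; 0.3 0 0.05 0 20; 0.3 0 0.05 0 20; 0.3 0 0.05 0 20"
}}

```text
time_s: 14.25
eef_pos: [504.0, -214.0, 102.2]
ee_rot: [0.0, 0.992, 0.124, -0.001]
force: [-5.1, -2.4, 5.1]
grip_width: 0.345
```

```bash
python3 -c "
from h import *
hubpose('w5')"
```

```text
[ 504.  -214.   102.2] [-5.11 -2.36  5.14] [-0.484  1.185 -0.028] 14.25
collar z at TCP axis 91.5 (10.7 below TCP) tilt x 0.1838 y 0.0002 centre [ 495.8 -216.6   44.5] 11845
```

Request:
{"method": "step_arm", "body": {
  "plan": "-0.2 0 -0.03 0 20; -0.4 0 -0.06 0 20; -0.6 0 -0.09 0 20; -0.8 0 -0.11 0 20; -1 0 -0.13 0 20; -1 0 -0.13 0 20"
}}

```text
time_s: 14.9
eef_pos: [495.9, -216.0, 103.6]
ee_rot: [0.0, 0.992, 0.124, 0.001]
force: [4.3, -1.0, -0.4]
grip_width: 0.335
```

Request:
{"method": "step_arm", "body": {
  "plan": "-0.2 0 -0.01 0 20; -0.4 0 -0.03 0 20; -0.6 0 -0.03 0 20; -0.8 0 -0.03 0 20; -0.9 0 -0.02 0 20; -0.9 0 -0.02 0 20"
}}

```text
time_s: 15.5
eef_pos: [487.6, -218.1, 103.9]
ee_rot: [0.001, 0.992, 0.124, 0.002]
force: [6.3, -0.4, 0.1]
grip_width: 0.339
```

Request:
{"method": "step_arm", "body": {
  "plan": "0 0 0.03 0 20; 0 0 0.06 0 20; 0 0 0.06 0 20"
}}

```text
time_s: 15.8
eef_pos: [487.7, -218.1, 103.9]
ee_rot: [0.001, 0.992, 0.124, 0.002]
force: [4.3, 2.1, 6.0]
grip_width: 0.342
```

```bash
python3 -c "
from h import *
hubpose('w6')"
```

```text
[ 487.7 -218.1  103.9] [4.33 2.12 6.03] [ 0.36  -0.99   0.025] 15.8
collar z at TCP axis 93.9 (10.0 below TCP) tilt x -0.0067 y 0.0012 centre [ 487.  -218.8   44.7] 13828
```

Request:
{"method": "step_arm", "body": {
  "plan": "-0.2 0 0.01 0 20; -0.4 0 0.02 0 20; -0.6 0 0.03 0 20; -0.8 0 0.05 0 20; -0.8 0 0.05 0 20"
}}

```text
time_s: 16.35
eef_pos: [479.7, -220.2, 103.3]
ee_rot: [0.001, 0.992, 0.124, 0.001]
force: [4.1, 1.0, 5.7]
grip_width: 0.339
```

Request:
{"method": "step_arm", "body": {
  "plan": "-0.2 0 0.02 0 20; -0.4 0 0.05 0 20; -0.6 0 0.08 0 20; -0.8 0 0.12 0 20; -0.8 0 0.12 0 20"
}}

```text
time_s: 16.85
eef_pos: [471.6, -222.2, 101.8]
ee_rot: [0.001, 0.992, 0.124, 0.001]
force: [4.3, -0.3, 4.5]
grip_width: 0.342
```

```bash
python3 -c "
from h import *
hubpose('w7')"
```

```text
[ 471.6 -222.2  101.8] [ 4.33 -0.35  4.48] [ 0.02  -1.073  0.039] 16.85
collar z at TCP axis 91.8 (10.0 below TCP) tilt x -0.1913 y 0.0011 centre [ 477.8 -221.1   44.5] 14791
```

Request:
{"method": "step_arm", "body": {
  "plan": "0.2 0 -0.01 0 20; 0.4 0 -0.03 0 20; 0.6 0 -0.05 0 20; 0.8 0 -0.07 0 20; 1 0 -0.08 0 20; 1.2 0 -0.09 0 20; 1.4 0 -0.09 0 20; 1.6 0 -0.09 0 20; 1.75 0 -0.09 0 20; 1.75 0 -0.09 0 20"
}}

```text
time_s: 17.9
eef_pos: [486.9, -218.3, 102.4]
ee_rot: [0.0, 0.992, 0.124, -0.002]
force: [-3.3, -3.1, 8.4]
grip_width: 0.342
```

```bash
python3 -c "
from h import *
hubpose('w8')"
```

```text
[ 486.9 -218.3  102.4] [-3.32 -3.12  8.36] [-0.649  0.903  0.035] 17.9
collar z at TCP axis 93.9 (8.5 below TCP) tilt x -0.0154 y 0.0014 centre [ 486.7 -218.8   44.7] 14019
```

Request:
{"method": "step_arm", "body": {
  "plan": "0.1 0.02 -0.02 0 20; 0.15 0.04 -0.04 0 20; 0.15 0.04 -0.05 0 20; 0.1 0.04 -0.05 0 20; 0.1 0.04 -0.05 0 20"
}}

```text
time_s: 18.45
eef_pos: [488.0, -218.0, 102.4]
ee_rot: [-0.0, 0.992, 0.124, -0.002]
force: [-5.7, -3.2, 3.6]
grip_width: 0.341
```

```bash
python3 -c "
from h import *
hubpose('w9')"
```

```text
[ 488.  -218.   102.4] [-5.72 -3.15  3.61] [-0.825  1.103  0.059] 18.45
collar z at TCP axis 93.9 (8.5 below TCP) tilt x -0.0033 y 0.0004 centre [ 487.3 -218.7   44.7] 13947
```

Request:
{"method": "step_arm", "body": {
  "plan": "-0.04 0.03 0 0 20; -0.05 0.05 0 0 20; -0.05 0.05 0 0 20"
}}

```text
time_s: 18.8
eef_pos: [488.0, -218.1, 102.4]
ee_rot: [-0.001, 0.992, 0.124, -0.001]
force: [-6.0, -0.7, 2.6]
grip_width: 0.338
```

Request:
{"method": "step_arm", "body": {
  "plan": "0 0 0 0 40; 0 0 0 0 55; 0 0 0 0 70; 0 0 0 0 85; 0 0 0 0 85; 0 0 0 0 85; 0 0 0 0 85; 0 0 0 0 85"
}}

```text
time_s: 19.6
eef_pos: [488.8, -218.4, 102.8]
ee_rot: [-0.0, 0.992, 0.124, 0.0]
force: [-0.8, -0.3, -0.6]
grip_width: 0.855
```

```bash
python3 -c "
from h import *
print(readout.sense()['grip_width']);hubpose('w10')"
```

```text
0.8553980543392485
[ 488.8 -218.4  102.8] [-0.8  -0.25 -0.62] [ 0.003 -0.001  0.024] 19.6
collar z at TCP axis 94.0 (8.8 below TCP) tilt x -0.0039 y 0.0004 centre [ 487.4 -218.8   44.5] 17947
```

Released, upright and seated (tilt -0.004, collar height unchanged). I retreat straight up and check.

Request:
{"method": "step_arm", "body": {
  "plan": "0 0 -1 0 85; 0 0 -2 0 85; 0 0 -4 0 85; 0 0 -6 0 85; 0 0 -8 0 85; 0 0 -10 0 85; 0 0 -12 0 85; 0 0 -14 0 85; 0 0 -16 0 85; 0 0 -16 0 85"
}}

```text
time_s: 20.65
eef_pos: [489.5, -218.8, 266.2]
ee_rot: [0.002, 0.992, 0.124, 0.002]
force: [0.2, 0.3, 0.5]
grip_width: 0.848
```

```bash
python3 - <<'E'
from h import *
s=readout.sense();print(s["eef_pos"].round(1),s["force"].round(2))
c=cam("wrist");im,d=cams.capture("wrist");W=cloud("wrist",d,c)
p=W[box(W,(487.4,-218.8),46,85,103)];A=np.c_[p[:,:2]-[487.4,-218.8],np.ones(len(p))]
for t in (4,2,1):
    k=np.linalg.lstsq(A,p[:,2],rcond=None)[0]; ok=abs(p[:,2]-A@k)<t; p,A=p[ok],A[ok]
print("collar plane",k.round(4),len(p),"knob top",np.percentile(W[box(W,(487,-219),30,125,170)][:,2],50))
im,d=cams.capture("side");W=cloud("side",d);save("s9.png",im)
for g in ("basket","tumbler","cutters","screwdriver"):
    for r in spotter.regions_of("side",g)[:1]:
        p=W[r["pixels"]];p=p[~np.isnan(p[:,0])];print(g,round(r["conf"],2),np.round(r["extent"]),np.median(p,0).round())
E
```

```text
[ 489.5 -218.8  266.2] [0.18 0.26 0.48]
collar plane [2.90000e-03 7.00000e-04 9.39232e+01] 5456 knob top 145.7412880528763
basket 0.73 [409. 270.  81.  73.] [773.  28.  23.]
tumbler 0.59 [442. 382.  47.  60.] [ 733. -246.   52.]
cutters 0.74 [358. 216.  57.  28.] [710. 235.   7.]
screwdriver 0.67 [272. 368.  64.  65.] [ 487. -230.   92.]
```

View pics/s9.png

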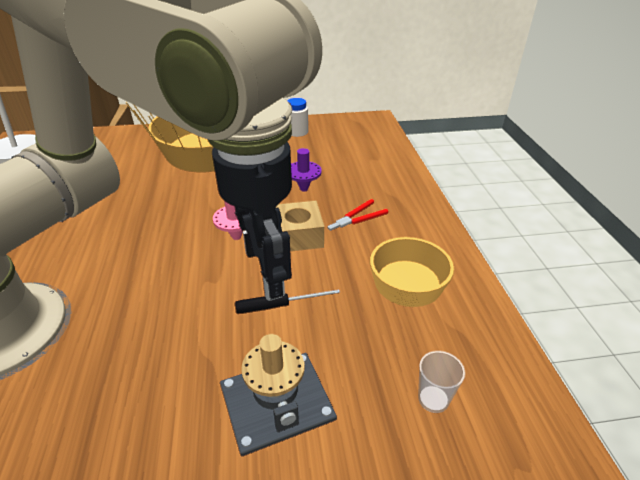

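The side view shows the hub standing upright in the cup at (272,365). The basket, tumbler, cutters and screwdriver are where they were at the start. I hand in the job.

```bash
python3 -c "
from h import *
print(workorder.finish_job())"
```

```text
the job is handed in; nothing more can be done
None
```

The hub is seated upright in the cup, it rocked free both ways, and the job is handed in at about 21 s; no verdict was reported.

- **Seating:** I lifted the pale hub from its block and felt the seat about 5 mm above nominal. I pressed at about 13–15 N on the wrist for more than a second, with the hub upright. The hub's own weight adds roughly 3 N at the cup, so still well under 25 N.
- **Rocking:** I rocked hub and cup about 10.5° away (0.184 rad) and then about 11° towards the robot (0.191 rad). The press at both ends was about 5 N. Halfway through the swing back, the wrist force dropped to about 0 N for a moment, leaving only the hub's weight on the cup. I restored about 6 N before the tilt towards the robot.
- **Slip:** The knob slipped about 2 mm in the pads while rocking, but the collar height at upright stayed at 93.9 mm, so the hub stayed seated.
- **Last checks:** After letting go, the collar height was unchanged and the tilt was under 0.2°. The robot was about 160 mm clear and touching nothing.
- **Bystanders:** The basket, tumbler, cutters and screwdriver look undisturbed. The last detector call for the screwdriver pointed at the hub instead. I judged the screwdriver from the picture, where it lies as at the start.

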